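# Re-thread the stitching stand and release its lock-out

### The job

Change the thread on the stitching stand: drop every spent core off the spindles into the grey scrap bin and put every full spool upright on a spindle of its own, fully down on the base. Only then take off the lock-out: turn its key until it comes out through the slot in the yellow guard and stand it foot down in the square key pot; last of all, throw the run lever fully over to run. Don't knock over the dye bottles.

Things in the scene. Friction and masses are not known exactly. Their poses are not given: they have to be found in the camera images.
- spool_a_mid (a point): full thread spool, red winding: upright, 64 mm tall; white foot flange 56 mm across and 4 mm thick, then the winding 48 mm across up to 60 mm, then the white tube's end 30 mm across; bore 16 mm right through. Point: on its axis, 32 mm above its foot; z along the axis. Stands on the table at the start; 140 g give or take. Two or three of the three spools are present (None: absent or held).
- spool_b_mid (a point): full thread spool, orange winding: upright, 64 mm tall; white foot flange 56 mm across and 4 mm thick, then the winding 48 mm across up to 60 mm, then the white tube's end 30 mm across; bore 16 mm right through. Point: on its axis, 32 mm above its foot; z along the axis. Stands on the table at the start; 140 g give or take. Two or three of the three spools are present (None: absent or held).
- spool_c_mid (a point): full thread spool, blue winding: upright, 64 mm tall; white foot flange 56 mm across and 4 mm thick, then the winding 48 mm across up to 60 mm, then the white tube's end 30 mm across; bore 16 mm right through. Point: on its axis, 32 mm above its foot; z along the axis. Stands on the table at the start; 140 g give or take. Two or three of the three spools are present (None: absent or held).
- core_a_mid (a point): spent core: bare white tube 30 mm across, 64 mm tall, bore 16 mm, 30 g, starting fully down on one of the spindles. Point: on its axis, half-way up (32 mm above its foot). Two or three of the three cores are present (None: absent or held).
- core_b_mid (a point): spent core: bare white tube 30 mm across, 64 mm tall, bore 16 mm, 30 g, starting fully down on one of the spindles. Point: on its axis, half-way up (32 mm above its foot). Two or three of the three cores are present (None: absent or held).
- core_c_mid (a point): spent core: bare white tube 30 mm across, 64 mm tall, bore 16 mm, 30 g, starting fully down on one of the spindles. Point: on its axis, half-way up (32 mm above its foot). Two or three of the three cores are present (None: absent or held).
- stand: thread stand, screwed down: red base 84 (x) x 290 (y) x 20 mm with three upright steel spindles in a row along its y axis, 95 mm apart. Origin: centre of its underside, on the table.
- spindle0 (a point): foot of an upright spindle, on its axis, on top of the stand's base (20 mm above the table). Spindle 10 mm thick, 60 mm tall above this point, its last 10 mm tapered to 3 mm.
- spindle1 (a point): foot of an upright spindle, on its axis, on top of the stand's base (20 mm above the table). Spindle 10 mm thick, 60 mm tall above this point, its last 10 mm tapered to 3 mm.
- spindle2 (a point): foot of an upright spindle, on its axis, on top of the stand's base (20 mm above the table). Spindle 10 mm thick, 60 mm tall above this point, its last 10 mm tapered to 3 mm.
- guard: yellow lock-out guard, screwed down: top plate 90 (x) x 80 (y) x 6 mm, its top 42 mm above the table, on four posts. A slot 42 mm long (guard's x) and 16 mm wide (y) through the middle. The key's foot is held below the plate, 6 mm of play; a round socket 10.5 mm wide, below, centres the key's pin. Origin: centre of the underside.
- key_head (a point): lock-out key, upright in the guard, turned across its slot: flat red grip 32 (key's x) x 10 (key's y) x 38 mm tall on a steel collar 36 mm across, 5 mm thick, that rests on the guard plate. Point: middle of the grip, on the stem's axis, 19 mm above the collar, 56 mm above the key's lower end; z up the stem. Turns freely; 90 g.
- key_foot (a point): the same key, same axes: centre of its foot, 39 mm below the grip's middle. Foot 34 (key's x) x 8 x 6 mm under the 8 mm stem, a pin 8 mm thick and 14 mm long below it. It passes the slot only with the key's x along the guard's x (either way round, within about 0.2 rad); the pin's end clears the plate after a lift of 32 mm.
- pot: square dark steel key pot, screwed down: 76 x 76 mm, 50 mm tall, walls and floor 5 mm, open above. Origin: centre of its underside.
- bin: grey scrap bin, screwed down: 130 (x) x 200 (y) mm, 70 mm tall, walls and floor 4 mm, open above. Origin: centre of its underside.
- run_lever_base: housing of the run lever, screwed down, 70 (x) x 50 (y) x 25 mm. Origin: centre of its underside; the lever's pivot is 22 mm above it. The lever swings in the housing's xz plane.
- run_lever_tip (a point): centre of the green ball, 26 mm across, on the lever's end, 80 mm from the pivot.
- run_lever (a joint): run lever angle, rad: 0 leaning 0.5 rad from upright to the housing's -x (off), 1.0 leaning as far to its +x (run, end stop). Stays where it is left; under 2 N moves it.
- dye_white: bystander: upright white dye bottle with green cap, 54 mm across, 100 mm tall, at the back. Origin: centre of its underside.
- dye_black: bystander: upright grey dye bottle with black cap, 54 mm across, 95 mm tall, at the back. Origin: centre of its underside.

How it is judged:
On the way, in this order (a step that is already met when the one before it is completed fails the run):
1. every spent core is in the bin and every spool is seated on a spindle, the key still in the guard ((horizontal distance between spool_a_mid and spindle0 below 0.006 m or horizontal distance between spool_a_mid and spindle1 below 0.006 m or horizontal distance between spool_a_mid and spindle2 below 0.006 m) and z of each of spool_a_mid, spool_b_mid, spool_c_mid in the frame of stand below 0.056 m and angle between each of spool_a_mid, spool_b_mid, spool_c_mid's own z axis and vertical below 0.1 rad and (horizontal distance between spool_b_mid and spindle0 below 0.006 m or horizontal distance between spool_b_mid and spindle1 below 0.006 m or horizontal distance between spool_b_mid and spindle2 below 0.006 m) and (horizontal distance between spool_c_mid and spindle0 below 0.006 m or horizontal distance between spool_c_mid and spindle1 below 0.006 m or horizontal distance between spool_c_mid and spindle2 below 0.006 m) and x of core_a_mid in the frame of bin between -0.062 and 0.062 m and y of core_a_mid in the frame of bin between -0.097 and 0.097 m and z of core_a_mid in the frame of bin between 0 and 0.065 m and x of core_b_mid in the frame of bin between -0.062 and 0.062 m and y of core_b_mid in the frame of bin between -0.097 and 0.097 m and z of core_b_mid in the frame of bin between 0 and 0.065 m and x of core_c_mid in the frame of bin between -0.062 and 0.062 m and y of core_c_mid in the frame of bin between -0.097 and 0.097 m and z of core_c_mid in the frame of bin between 0 and 0.065 m and horizontal distance between key_foot and guard below 0.02 m), for 0.2 s.
2. the key's foot is down in the pot (x of key_foot in the frame of pot between -0.034 and 0.034 m and y of key_foot in the frame of pot between -0.034 and 0.034 m and z of key_foot in the frame of pot between 0 and 0.042 m), for 0.2 s.
3. the lever is thrown to run (value of joint run_lever above 0.85 rad), for 0.2 s.
At the end, for the whole second after the job is handed in: every spool present upright (0.1 rad) on a spindle, axes within 6 mm, foot within 4 mm of the base; every core present inside the bin; the key's foot inside the pot, under 42 mm above its underside; lever past 0.85 rad (all of step 2 and (horizontal distance between spool_a_mid and spindle0 below 0.006 m or horizontal distance between spool_a_mid and spindle1 below 0.006 m or horizontal distance between spool_a_mid and spindle2 below 0.006 m) and z of each of spool_a_mid, spool_b_mid, spool_c_mid in the frame of stand below 0.056 m and angle between each of spool_a_mid, spool_b_mid, spool_c_mid's own z axis and vertical below 0.1 rad and (horizontal distance between spool_b_mid and spindle0 below 0.006 m or horizontal distance between spool_b_mid and spindle1 below 0.006 m or horizontal distance between spool_b_mid and spindle2 below 0.006 m) and (horizontal distance between spool_c_mid and spindle0 below 0.006 m or horizontal distance between spool_c_mid and spindle1 below 0.006 m or horizontal distance between spool_c_mid and spindle2 below 0.006 m) and x of core_a_mid in the frame of bin between -0.062 and 0.062 m and y of core_a_mid in the frame of bin between -0.097 and 0.097 m and z of core_a_mid in the frame of bin between 0 and 0.065 m and x of core_b_mid in the frame of bin between -0.062 and 0.062 m and y of core_b_mid in the frame of bin between -0.097 and 0.097 m and z of core_b_mid in the frame of bin between 0 and 0.065 m and x of core_c_mid in the frame of bin between -0.062 and 0.062 m and y of core_c_mid in the frame of bin between -0.097 and 0.097 m and z of core_c_mid in the frame of bin between 0 and 0.065 m and value of joint run_lever above 0.85 rad); the robot touches nothing.
It fails at once if a dye bottle is knocked over (angle between any of dye_white, dye_black's own z axis and vertical above 0.6 rad).
It fails at once if the run lever is thrown while the key is still in the guard (value of joint run_lever above 0.7 rad and distance between key_foot and guard below 0.045 m).
Of spool_a, spool_b, spool_c only 2 to 3 are there at a start; the rules pass over those that are not, and their reading is None.
Of core_a, core_b, core_c only 2 to 3 are there at a start; the rules pass over those that are not, and their reading is None.
At some moment in a run one of spool_a, spool_b, spool_c may be knocked a few centimetres aside while the robot is not near it.
It also fails if it takes over 210 s, if anything falls off the work surface, if the arm or the gripper's body presses on something with over 40 N, if the wrist force passes 120 N, or if a joint passes its speed limit or range.

### The arm

A 7-joint arm with a two-finger parallel gripper is mounted at the origin on the work surface. World frame = base frame: x ahead of the robot, y to its left, z up, the work surface at z = 0. Lengths are in m, angles in rad, forces in N, time in s.
With the tool pointing down it reaches from about 0.4 to 0.875 m from the base axis. Payload 6.5 kg.
Tool frame: the origin (TCP) lies midway between the tips of the shut fingers; the grasp point (between the pads) lies 19 mm behind it (env.tcp_to_grasp is the distance from the TCP to the grasp point, in m); z points along the fingers, y is the line along which they close (so a half turn about z gives the same grasp; the last joint's range is limited). The gripper opens to 88 mm and grips with 3 to 60 N. Pads are 18 mm wide; open, the fingers measure 123 mm over their backs; the gripper's body (75 mm by 187 mm) begins 45 mm behind the grasp point.
Start: joints at [1.084, 0.536, -0.004, 1.538, 0.003, 1.067, -0.071], TCP at [0.266, -0.593, 0.239] pointing down, gripper open.
Joint ranges: [-2.7, 2.7], [-0.37, 2.16], [-1.27, 1.26], [0.24, 2.4], [-1.31, 4.45], [0.19, 1.91], [-2.76, 2.76]. Speed limits (rad/s): [2.39, 2.39, 3.14, 3.14, 3.14, 3.14, 3.14].

### API

Orientations are given as a rotation vector (axis times angle).
In Python, from workcell import env gives the robot as it stands. The module is installed in compiled form; this text tells all that it offers.
- The arm moves only by the shell command python3 -m inch 'ROWS' [FORCE]. ROWS is text: rows parted by semicolons, each of 7 numbers parted by spaces: the shift along the tool's x, y, z in cm, then the turn, a rotation vector about the tool's x, y, z in rad, then the opening, from -1 (shut) to 1 (fully open). A call has 1 to 12 rows; each row shifts and turns the commanded pose from where the row before left it, along the tool's axes as they then stand; what a row does not reach is not made up. A row lasts 1/10 s, in which the tool goes at most 50 mm and 8.59 degrees, less where a joint would pass 70% of its speed; a pose out of reach is approached as far as the arm can. A call with a gripper value outside its range is refused whole. The fingers move at their own pace and stop on an object; FORCE is the grip in N (left out, the last holds). Time passes only in rows, so rows that do not move let the fingers close. It gives the time, the measured TCP pose, the force, the opening and the grip force at its end, in the units of the state.
- env.sense(): the state, without advancing time (a new reading comes with each control period).
- env.get_image(name): name is "scene" or "side" or "wrist"; returns a dict with "color" (420x560x3 uint8, blue, green, red), "K" (3x3 intrinsics, pixels), "pose" (4x4, takes a point from camera to world coordinates); the wrist camera has in their place "T_tool_cam" (4x4, takes a point from camera to tool coordinates, whose origin is the TCP and whose axes are the flange's). Camera axes: x right, y down, z forward; pixel columns grow to the right and rows downward; lengths in m; the calibration is good to about 2 mm. The wrist camera is an equidistant fisheye: a pixel r from the principal point sees the ray r / f radians off the axis. A picture is of the moment at which its call begins: read the wrist's pose just before it. There is no depth.
- env.finish_job(): hands the job in; it is judged then, once.
Trained networks look in a picture, given as the dict that the camera call returned (one of the last four; its "shot" number tells which), for a name from the list of things; names that differ only in an ending like _2 or _b are one class to them, and where a whole thing is asked for, a point or a joint stands for the part that bears it (a point fixed in the world has none). Each returns a list of dicts, best first, with "score" (0 to 1); they miss things now and then, are a little off and sometimes report something else, mostly with a low value. They report only what shows in the picture. A call takes as long as a camera call.
- env.regions_of(name, picture): "mask" (420x560 bool, what is visible of it) and "extent" ([centre column, centre row, width, height] in pixels, round what is visible of it).
The state is a dict: "time": time; "joint_positions": joint angles; "qd": joint speeds; "effort": joint torques, N m; "ee_pos": TCP position; "eef_rot": TCP orientation; "ft_force": force on the tool from outside, world axes, zero at the start; "ft_torque": the same for the moment, N m; "grip_width": opening from 0.0 (shut) to 1.0 (fully open); "grip_force": force on a finger pad.
Only numpy, scipy, OpenCV 4.12 (cv2) and the standard library are available. Lean on these libraries where they do the work, as an engineer would, in place of code of your own. Each camera call takes 0.05 s, during which the arm holds its last target. There are 200 camera calls.

## Working session

There is one attempt and no reset: what is moved stays moved. The work goes in short steps, Python scripts to look and compute and a shell command to move; the robot and the scene stay as the last step left them, time stands still between calls to the robot, and variables do not carry over. Pictures are saved under pics/ and viewed, at most 14 in all, crops included, and the job is handed in when it is done.

```bash
mkdir -p pics; cat > h.py <<'E'
import numpy as np,cv2
from scipy.spatial.transform import Rotation as R
from workcell import env
E
python3 - <<'E'
from h import *
s=env.sense();print({k:np.round(v,3) for k,v in s.items()})
for n in("scene","side","wrist"):
    p=env.get_image(n);cv2.imwrite(f"pics/{n}0.png",p["color"]);print(n,p["K"],np.round(p.get("pose",p.get("T_tool_cam")),3))
E
```

```text
{'time': np.float64(0.0), 'joint_positions': array([ 1.084,  0.537, -0.004,  1.539,  0.003,  1.067, -0.071]), 'qd': array([-0.001, -0.   , -0.001, -0.   , -0.   ,  0.   , -0.   ]), 'effort': array([-0.0000e+00, -5.7097e+01,  9.9100e-01, -2.5160e+01, -5.6000e-02,
        1.8000e-02,  0.0000e+00]), 'ee_pos': array([ 0.265, -0.593,  0.238]), 'eef_rot': array([-3.071e+00, -6.560e-01,  1.000e-03]), 'ft_force': array([-0.151,  0.234, -0.171]), 'ft_torque': array([-0.062,  0.047,  0.012]), 'grip_force': np.float64(0.0), 'grip_width': np.float64(0.999)}
scene [[391.07162213   0.         286.81592712]
 [  0.         391.07162213 212.07046401]
 [  0.           0.           1.        ]] [[ 0.286  0.686 -0.669  1.242]
 [ 0.958 -0.198  0.206 -0.213]
 [ 0.009 -0.7   -0.714  0.795]
 [ 0.     0.     0.     1.   ]]
side [[454.97365458   0.         291.24177158]
 [  0.         454.97365458 208.44074912]
 [  0.           0.           1.        ]] [[-0.784 -0.345  0.516  0.042]
 [-0.621  0.432 -0.654  0.696]
 [ 0.003 -0.834 -0.552  0.667]
 [ 0.     0.     0.     1.   ]]
wrist [[325.1922621    0.         280.14689244]
 [  0.         325.1922621  212.99001858]
 [  0.           0.           1.        ]] [[-0.001 -0.959 -0.282  0.073]
 [ 1.    -0.001  0.001 -0.   ]
 [-0.001 -0.282  0.959 -0.145]
 [ 0.     0.     0.     1.   ]]
```

View pics/scene0.png

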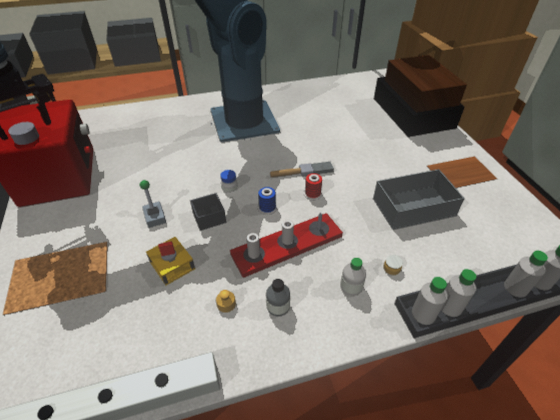

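View pics/side0.png

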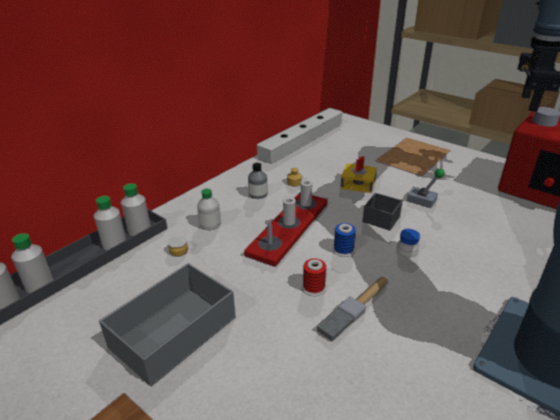

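The scene view shows a red spool at (314,185), a blue spool at (267,199), cores on the two left spindles at (253,245) and (288,233), and an empty right spindle at (321,222). The bin is at (418,197), guard and key at (170,258), pot at (208,211) and lever at (150,205). The side view agrees. The blue cap at (228,176) is clutter.

```bash
cat >> h.py <<'E'
def ray(p,uv,tool=None):
    K=p["K"];uv=np.asarray(uv,float)
    if "pose" in p:
        T=p["pose"];d=np.linalg.inv(K)@[*uv,1]
    else:
        s=tool;T=np.eye(4);T[:3,:3]=R.from_rotvec(s["eef_rot"]).as_matrix();T[:3,3]=s["ee_pos"];T=T@p["T_tool_cam"]
        x,y=(uv[0]-K[0,2])/K[0,0],(uv[1]-K[1,2])/K[1,1];r=np.hypot(x,y)+1e-9
        d=np.array([np.sin(r)*x/r,np.sin(r)*y/r,np.cos(r)])
    return T[:3,3],T[:3,:3]@d/np.linalg.norm(d)
def plane(o,d,z): return o+d*(z-o[2])/d[2]
def tri(rs):
    A=sum(np.eye(3)-np.outer(d,d) for o,d in rs);b=sum((np.eye(3)-np.outer(d,d))@o for o,d in rs)
    return np.linalg.solve(A,b)
def w2tool(s,v): return R.from_rotvec(s["eef_rot"]).as_matrix().T@v
E
python3 - <<'E'
from h import *
P={n:env.get_image(n) for n in("scene","side")}
for n in "spool_a_mid core_a_mid stand spindle0 guard key_head key_foot pot bin run_lever_base run_lever_tip run_lever dye_white dye_black".split():
    for c in P:
        try:
            for q in env.regions_of(n,P[c])[:4]:
                if q["score"]<.3: continue
                v,u=np.nonzero(q["mask"]);uv=(u.mean(),v.mean());o,d=ray(P[c],uv)
                print(n,c,round(q["score"],2),np.round(q["extent"]),np.round(uv),"z0",plane(o,d,0)[:2].round(3),"z.032",plane(o,d,.032)[:2].round(3),"z.06",plane(o,d,.06)[:2].round(3))
        except Exception as e: print(n,c,e)
E
```

```text
spool_a_mid scene 0.87 [312. 187.  17.  24.] [312. 187.] z0 [0.416 0.122] z.032 [0.449 0.109] z.06 [0.478 0.097]
spool_a_mid side 0.94 [314. 275.  28.  37.] [314. 277.] z0 [0.46  0.085] z.032 [0.44  0.114] z.06 [0.422 0.14 ]
core_a_mid scene 0.5 [253. 246.  11.  28.] [252. 246.] z0 [ 0.591 -0.105] z.032 [ 0.617 -0.109] z.06 [ 0.64  -0.113]
core_a_mid side 0.69 [306. 195.   9.  24.] [306. 193.] z0 [ 0.683 -0.183] z.032 [ 0.652 -0.141] z.06 [ 0.625 -0.104]
stand scene 0.59 [418. 202.  91.  59.] [416. 199.] z0 [0.552 0.401] z.032 [0.58  0.376] z.06 [0.604 0.354]
stand scene 0.57 [286. 247. 111.  65.] [286. 245.] z0 [ 0.614 -0.02 ] z.032 [ 0.639 -0.028] z.06 [ 0.661 -0.034]
stand side 0.62 [285. 229.  81.  74.] [283. 233.] z0 [0.612 0.004] z.032 [0.585 0.037] z.06 [0.561 0.066]
spindle0 scene 0.64 [287. 247. 116.  60.] [287. 245.] z0 [ 0.613 -0.017] z.032 [ 0.639 -0.025] z.06 [ 0.661 -0.031]
spindle0 side 0.95 [285. 231.  87.  69.] [283. 233.] z0 [0.612 0.004] z.032 [0.585 0.037] z.06 [0.561 0.066]
guard scene 0.88 [171. 262.  49.  51.] [171. 263.] z0 [ 0.587 -0.315] z.032 [ 0.614 -0.311
[... 1816 characters left out ...]
7 -0.066]
run_lever_tip side 0.54 [438. 179.  19.  21.] [436. 177.] z0 [ 0.435 -0.495] z.032 [ 0.416 -0.438] z.06 [ 0.399 -0.388]
run_lever scene 0.54 [146. 194.  16.  27.] [146. 192.] z0 [ 0.3   -0.363] z.032 [ 0.338 -0.357] z.06 [ 0.371 -0.352]
run_lever side 0.67 [436. 179.  19.  26.] [436. 178.] z0 [ 0.434 -0.491] z.032 [ 0.415 -0.434] z.06 [ 0.399 -0.384]
dye_white scene 0.78 [351. 276.  23.  37.] [353. 278.] z0 [0.758 0.108] z.032 [0.777 0.095] z.06 [0.794 0.083]
dye_white side 0.67 [209. 208.  27.  47.] [209. 211.] z0 [0.828 0.05 ] z.032 [0.791 0.081] z.06 [0.758 0.108]
dye_black scene 0.59 [278. 295.  28.  37.] [277. 298.] z0 [ 0.762 -0.085] z.032 [ 0.781 -0.09 ] z.06 [ 0.798 -0.095]
```

```bash
python3 -m inch '0 0 -4 0 0 0 1;0 0 -4 0 0 0 1;3.8 -2.7 0 0 0 0 1;3.8 -2.7 0 0 0 0 1;3.8 -2.7 0 0 0 0 1;3.8 -2.7 0 0 0 0 1;3.8 -2.7 0 0 0 0 1;3.8 -2.7 0 0 0 0 1;3.8 -2.7 0 0 0 0 1;3.8 -2.7 0 0 0 0 1;3.8 -2.7 0 0 0 0 1;3.8 -2.7 0 0 0 0 1' && python3 -m inch '3.8 -2.7 0 0 0 0 1;3.8 -2.7 0 0 0 0 1;3.8 -2.7 0 0 0 0 1;0 0 0 0 0 -0.144 1;0 0 0 0 0 -0.144 1;0 0 0 0 0 -0.144 1;0 0 0 0 0 -0.144 1;0 0 0 0 0 -0.144 1;0 0 0 0 0 -0.144 1;0 0 0 0 0 -0.144 1;0 0 0 0 0 -0.144 1;0 0 0 0 0 0 1'
python3 - <<'E'
from h import *
s=env.sense();p=env.get_image("wrist");cv2.imwrite("pics/w1.png",p["color"])
print(s["ee_pos"],R.from_rotvec(s["eef_rot"]).as_matrix().round(3),s["joint_positions"])
for n in "spool_a_mid core_a_mid spindle0 guard key_head pot bin".split():
    for q in env.regions_of(n,p)[:4]:
        if q["score"]<.3: continue
        v,u=np.nonzero(q["mask"]);uv=(u.mean(),v.mean());o,d=ray(p,uv,s)
        print(n,round(q["score"],2),np.round(q["extent"]),np.round(uv),"z0",plane(o,d,0)[:2].round(3),"z.064",plane(o,d,.064)[:2].round(3))
E
```

```text
time: 2.85
ee_pos: [0.5028, -0.1899, 0.319]
eef_rot: [3.072, 0.656, 0.001]
ft_force: [1.1, -0.8, -0.3]
grip_width: 1.0
grip_force: 0.0
time: 4.05
ee_pos: [0.573, -0.0713, 0.3186]
eef_rot: [-2.218, -2.225, -0.0]
ft_force: [0.3, -0.6, 0.8]
grip_width: 1.001
grip_force: 0.0
[ 0.57295814 -0.07129042  0.31864436] [[-0.003  1.    -0.   ]
 [ 1.     0.003  0.   ]
 [ 0.    -0.    -1.   ]] [ 0.41855267  0.38001884 -0.49140111  1.6214295   0.18966897  1.18798113
 -0.11128776]
spool_a_mid 0.81 [185.  46.  44.  45.] [185.  44.] z0 [0.435 0.119] z.064 [0.454 0.103]
core_a_mid 0.79 [327. 208.  30.  34.] [325. 208.] z0 [ 0.64  -0.128] z.064 [ 0.631 -0.11 ]
spindle0 0.6 [310. 134.  96. 205.] [308. 126.] z0 [ 0.612 -0.007] z.064 [ 0.606 -0.006]
spindle0 0.44 [185.  44.  47.  42.] [185.  44.] z0 [0.435 0.119] z.064 [0.454 0.103]
spindle0 0.4 [200. 258.  61.  69.] [206. 255.] z0 [ 0.456 -0.205] z.064 [ 0.472 -0.177]
guard 0.56 [288. 321.  59.  68.] [291. 312.] z0 [ 0.591 -0.309] z.064 [ 0.589 -0.266]
guard 0.5 [165. 355.  36.  29.] [164. 354.] z0 [ 0.347 -0.422] z.064 [ 0.378 -0.363]
key_head 0.5 [294. 347.   2.  13.] [294. 347.] z0 [ 0.599 -0.387] z.064 [ 0.596 -0.334]
pot 0.6 [200. 258.  59.  63.] [206. 255.] z0 [ 0.456 -0.205] z.064 [ 0.472 -0.176]
bin 0.49 [185.  44.  48.  45.] [185.  44.] z0 [0.435 0.119] z.064 [0.454 0.103]
```

View pics/w1.png

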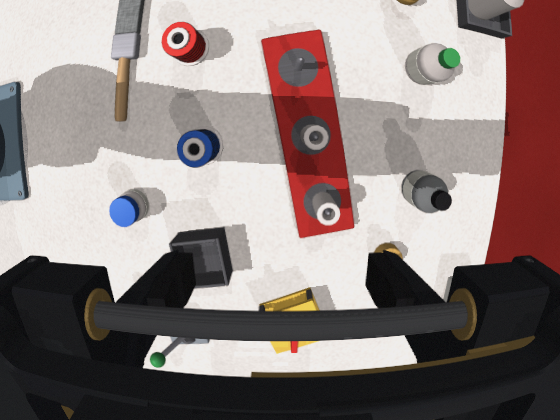

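The wrist view shows the red bore at (178,39), blue bore at (194,149), core tops at (316,137) and (328,213), and the bare spindle's tip at about (309,63). The stand's top corners are at (262,38), (321,30), (354,228) and (300,237).

```bash
python3 - <<'E'
from h import *
s=env.sense();p=env.get_image("wrist")
f=lambda u,v,z:plane(*ray(p,(u,v),s),z)[:2]
c=[f(*q,.02) for q in((262,38),(321,30),(354,228),(300,237))]
m=np.mean(c,0);e=((c[0]+c[1])-(c[2]+c[3]));e/=np.linalg.norm(e)
print("stand",m,"yaw-90",np.arctan2(-e[0],e[1]),[m+k*.095*e for k in(-1,0,1)])
print("cores",f(316,137,.084),f(328,213,.084),"tip",f(309,63,.08))
print("red",f(178,39,.064),"blue",f(194,149,.064))
A,B=env.get_image("scene"),env.get_image("side")
for n,a,b in(("red",(314,179),(314.5,266)),("blue",(267,192),(345,230)),("core1 top",(253,237),(307,184)),("core2top",(288,225),(290,202)),("ball",(145,185),(440,173))):
    r=[ray(A,a),ray(B,b)];print(n,tri(r))
E
```

```text
stand [ 0.6149423  -0.01844184] yaw-90 0.18726412811872378 [array([ 0.6326286 , -0.11178098]), array([ 0.6149423 , -0.01844184]), array([0.597256 , 0.0748973])]
cores [ 0.61461264 -0.01826332] [ 0.63158984 -0.11048824] tip [0.60634971 0.06970705]
red [0.44519981 0.11035433] blue [ 0.46470958 -0.03262241]
red [0.44367116 0.11246963 0.05771064]
blue [ 0.46144077 -0.03109024  0.05849077]
core1 top [ 0.6291976  -0.10984948  0.08070448]
core2top [ 0.61257518 -0.01791725  0.07884615]
ball [ 0.37985186 -0.34815954  0.09454921]
```

```bash
python3 -m inch '2.65 2.1 0 0 0 0 1;2.65 2.1 0 0 0 0 1;0 0 4 0 0 0 1;0 0 4 0 0 0 1;0 0 4 0 0 0 1;0 0 4 0 0 0 1;0 0 4 0 0 0 1;0 0 3.6 0 0 0 1;0 0 3.6 0 0 0 1;0 0 0 0 0 0 1;0 0 0 0 0 0 -1;0 0 0 0 0 0 -1' 15; python3 -m inch '0 0 0 0 0 0 -1;0 0 0 0 0 0 -1;0 0 0 0 0 0 -1;0 0 0 0 0 0 -1;0 0 0 0 0 0 -1'
```

```text
time: 5.8
ee_pos: [0.6166, -0.0179, 0.0489]
eef_rot: [2.218, 2.222, 0.004]
ft_force: [0.3, 0.2, 1.3]
grip_width: 0.842
grip_force: 0.0
time: 6.3
ee_pos: [0.615, -0.018, 0.0469]
eef_rot: [2.219, 2.224, 0.0]
ft_force: [0.1, 0.3, -0.4]
grip_width: 0.387
grip_force: 0.0
```

```bash
python3 -m inch '0 0 0 0 0 0 -1;0 0 0 0 0 0 -1;0 0 0 0 0 0 -1;0 0 -3 0 0 0 -1;0 0 -4 0 0 0 -1;0 0 -4 0 0 0 -1;0 0 0 0 0 0 -1'; python3 -m inch '4.35 -0.46 0 0 0 0 -1;4.35 -0.46 0 0 0 0 -1;4.35 -0.46 0 0 0 0 -1;4.35 -0.46 0 0 0 0 -1;4.35 -0.46 0 0 0 0 -1;0 0 0 0 0 0 -1;0 0 0 0 0 0 -1'
python3 - <<'E'
from h import *
s=env.sense();p=env.get_image("wrist");cv2.imwrite("pics/w2.png",p["color"]);print(s["ee_pos"],s["grip_width"])
E
```

```text
time: 7.0
ee_pos: [0.6186, -0.0175, 0.1622]
eef_rot: [2.215, 2.219, 0.011]
ft_force: [-0.3, -0.2, -0.2]
grip_width: 0.341
grip_force: 15.0
time: 7.7
ee_pos: [0.5906, 0.2006, 0.1559]
eef_rot: [-2.216, -2.226, 0.002]
ft_force: [0.1, -1.0, 0.0]
grip_width: 0.344
grip_force: 15.0
[0.59063    0.20057665 0.15585287] 0.3435912554232663
```

View pics/w2.png

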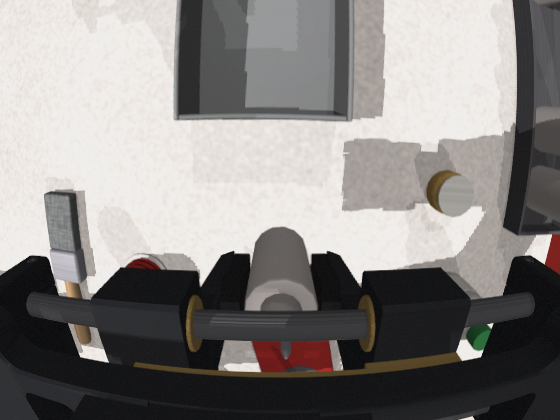

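The core is held in the gripper, and the bin's near rim runs from (177,119) to (352,119).

```bash
python3 - <<'E'
from h import *
s=env.sense();p=env.get_image("wrist")
for q in((177,119),(352,119)):print(plane(*ray(p,q,s),.07))
E
```

```text
[0.51632045 0.27390289 0.07      ]
[0.64213215 0.27281912 0.07      ]
```

```bash
python3 -m inch '4.5 -0.4 0 0 0 0 -1;4.5 -0.4 0 0 0 0 -1;4.5 -0.4 0 0 0 0 -1;0 0 4 0 0 0 -1;0 0 4 0 0 0 -1;0 0 0 0 0 0 -1;0 0 0 0 0 0 0.5;0 0 0 0 0 0 1;0 0 0 0 0 0 1;0 0 0 0 0 0 1'; python3 -m inch '0 0 -4 0 0 0 1;0 0 -4 0 0 0 1;-4.46 .525 0 0 0 0 1;-4.46 .525 0 0 0 0 1;-4.46 .525 0 0 0 0 1;-4.46 .525 0 0 0 0 1;-4.46 .525 0 0 0 0 1;-4.46 .525 0 0 0 0 1;-4.46 .525 0 0 0 0 1;-4.46 .525 0 0 0 0 1;-4.46 .525 0 0 0 0 1;-4.46 .525 0 0 0 0 1'; python3 -m inch '0 0 0 0 0 0 1;0 0 0 0 0 0 1'
```

```text
time: 8.8
ee_pos: [0.5802, 0.3347, 0.0785]
eef_rot: [2.219, 2.223, 0.004]
ft_force: [1.0, 0.5, -0.3]
grip_width: 0.68
grip_force: 0.0
time: 10.0
ee_pos: [0.6329, -0.1135, 0.1578]
eef_rot: [2.218, 2.223, 0.001]
ft_force: [1.8, 0.7, -0.7]
grip_width: 1.001
grip_force: 0.0
time: 10.2
ee_pos: [0.6327, -0.1129, 0.1573]
eef_rot: [2.222, 2.22, 0.001]
ft_force: [0.1, 0.2, -0.2]
grip_width: 0.997
grip_force: 0.0
```

```bash
python3 -m inch '0.2 -0.1 4 0 0 0 1;0 0 4 0 0 0 1;0 0 3.1 0 0 0 1;0 0 0 0 0 0 -1;0 0 0 0 0 0 -1;0 0 0 0 0 0 -1;0 0 0 0 0 0 -1;0 0 0 0 0 0 -1;0 0 0 0 0 0 -1;0 0 0 0 0 0 -1;0 0 0 0 0 0 -1;0 0 0 0 0 0 -1'; python3 -m inch '0 0 0 0 0 0 -1;0 0 -3 0 0 0 -1;0 0 -4 0 0 0 -1;0 0 -4 0 0 0 -1;4.47 -.49 0 0 0 0 -1;4.47 -.49 0 0 0 0 -1;4.47 -.49 0 0 0 0 -1;4.47 -.49 0 0 0 0 -1;4.47 -.49 0 0 0 0 -1;4.47 -.49 0 0 0 0 -1;4.47 -.49 0 0 0 0 -1;4.47 -.49 0 0 0 0 -1'; python3 -m inch '4.47 -.49 0 0 0 0 -1;4.47 -.49 0 0 0 0 -1;4.47 -.49 0 0 0 0 -1;2.5 0 0 0 0 0 -1;0 0 0 0 0 0 -1'
```

```text
time: 11.4
ee_pos: [0.6318, -0.1096, 0.0459]
eef_rot: [2.219, 2.223, 0.0]
ft_force: [-0.2, -0.3, 2.5]
grip_width: 0.34
grip_force: 15.0
time: 12.6
ee_pos: [0.5911, 0.2496, 0.1555]
eef_rot: [-2.219, -2.224, 0.001]
ft_force: [1.3, 0.1, -0.4]
grip_width: 0.345
grip_force: 15.0
time: 13.1
ee_pos: [0.5737, 0.4127, 0.1554]
eef_rot: [-2.21, -2.228, -0.002]
ft_force: [0.1, -0.2, -0.8]
grip_width: 0.343
grip_force: 15.0
```

```bash
python3 -m inch '0 0 4 0 0 0 -1;0 0 3.8 0 0 0 -1;0 0 0 0 0 0 -1;0 0 0 0 0 0 0.5;0 0 0 0 0 0 1;0 0 0 0 0 0 1;0 0 0 0 0 0 1;0 0 -4 0 0 0 1;0 0 -4 0 0 0 1'; python3 -m inch '-4.3 -1.85 0 0 0 0 1;-4.3 -1.85 0 0 0 0 1;-4.3 -1.85 0 0 0 0 1;-4.3 -1.85 0 0 0 0 1;-4.3 -1.85 0 0 0 0 1;-4.3 -1.85 0 0 0 0 1;-4.3 -1.85 0 0 0 0 1;0 0 0 0 0 0 1;0 0 0 0 0 0 1'
python3 - <<'E'
from h import *
s=env.sense();p=env.get_image("wrist");cv2.imwrite("pics/w3.png",p["color"]);print(s["ee_pos"])
for q in env.regions_of("spool_a_mid",p)[:3]: print(q["score"],q["extent"])
p=env.get_image("scene");cv2.imwrite("pics/s3.png",p["color"])
E
```

```text
time: 14.0
ee_pos: [0.5761, 0.4066, 0.1583]
eef_rot: [-2.219, -2.224, 0.003]
ft_force: [1.1, 1.2, 0.4]
grip_width: 0.861
grip_force: 0.0
time: 14.9
ee_pos: [0.4483, 0.1052, 0.1586]
eef_rot: [2.221, 2.22, 0.002]
ft_force: [0.2, 1.4, -0.0]
grip_width: 1.002
grip_force: 0.0
[0.44830124 0.10516859 0.15856322]
0.58 [272.7, 196.9, 62.4, 73.5]
```

View pics/w3.png

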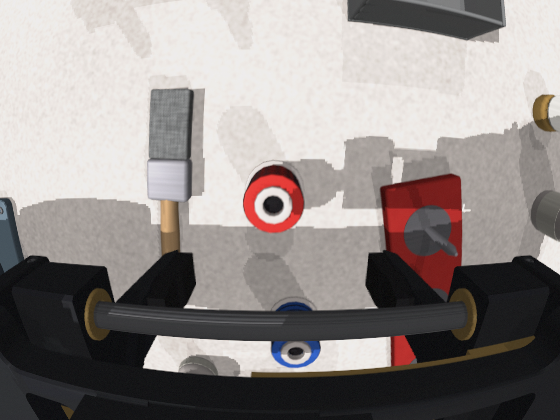

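View pics/s3.png

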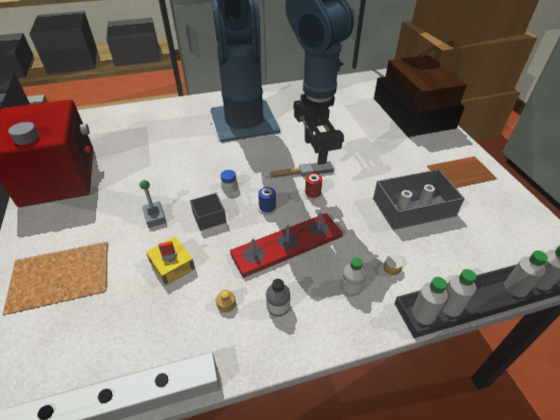

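Both cores stand in the bin at (406,197) and (428,190). In the wrist view the red bore is at (273,205) and spindle 2's tip at (453,248).

```bash
python3 - <<'E'
from h import *
s=env.sense();p=env.get_image("wrist");print(s["ee_pos"])
a=plane(*ray(p,(273,205),s),.064);print(a,(a-s["ee_pos"])*100,plane(*ray(p,(295,351),s),.064),plane(*ray(p,(428,233),s),.02),plane(*ray(p,(455,249),s),.08))
E
```

```text
[0.44865157 0.10751164 0.15825244]
[0.44323657 0.11600555 0.064     ] [-0.54150007  0.84939137 -9.42524434] [ 0.46308741 -0.02596809  0.064     ] [0.59645846 0.07629884 0.02      ] [0.59370207 0.0836078  0.08      ]
```

```bash
python3 -m inch '.7 -.4 4 0 0 0 1;0 0 4 0 0 0 1;0 0 3.5 0 0 0 1;0 0 2 0 0 0 1;0 0 0 0 0 0 1;0 0 0 0 0 0 -1;0 0 0 0 0 0 -1;0 0 0 0 0 0 -1;0 0 0 0 0 0 -1;0 0 0 0 0 0 -1;0 0 0 0 0 0 -1;0 0 0 0 0 0 -1' 25;python3 -m inch '0 0 0 0 0 0 -1;0 0 -4 0 0 0 -1;0 0 -4 0 0 0 -1;0 0 -4 0 0 0 -1;0 0 -1.5 0 0 0 -1;0 0 0 0 0 0 -1;0 0 0 0 0 0 -1'
python3 - <<'E'
from h import *
s=env.sense();p=env.get_image("wrist");cv2.imwrite("pics/w4.png",p["color"]);print(s["ee_pos"])
E
```

```text
time: 16.3
ee_pos: [0.4439, 0.1127, 0.0232]
eef_rot: [2.219, 2.223, 0.0]
ft_force: [-1.8, 0.0, 7.1]
grip_width: 0.542
grip_force: 25.0
time: 17.0
ee_pos: [0.4433, 0.1124, 0.1571]
eef_rot: [-2.22, -2.223, 0.001]
ft_force: [0.0, 0.5, -2.3]
grip_width: 0.545
grip_force: 25.0
[0.44332289 0.11239712 0.15711379]
```

View pics/w4.png

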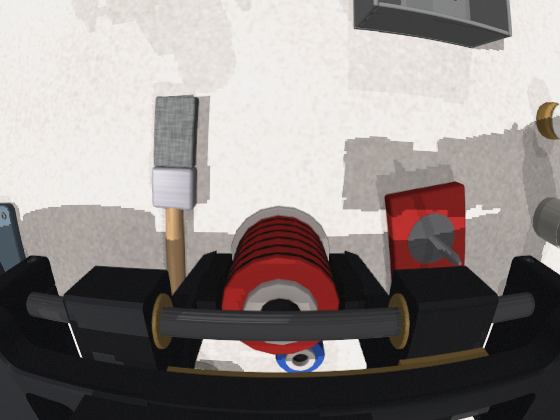

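The red spool is held upright, its axis near column 281.

```bash
python3 -m inch '-.98 3.86 0 0 0 0 -1;-.98 3.86 0 0 0 0 -1;-.98 3.86 0 0 0 0 -1;-.98 3.86 0 0 0 0 -1;0 0 0 0 0 0 -1;0 0 4 0 0 0 -1;0 0 2 0 0 0 -1;0 0 2 0 0 0 -1;0 0 2 0 0 0 -1;0 0 1.2 0 0 0 -1;0 0 0 0 0 0 -1;0 0 0 0 0 0 -1'
```

```text
time: 18.25
ee_pos: [0.5975, 0.0742, 0.045]
eef_rot: [-2.218, -2.224, 0.002]
ft_force: [-0.7, -0.9, -1.0]
grip_width: 0.543
grip_force: 25.0
```

```bash
python3 -m inch '0 0 .2 0 0 0 -1;0 0 0 0 0 0 0;0 0 0 0 0 0 1;0 0 0 0 0 0 1;0 0 0 0 0 0 1;0 0 0 0 0 0 1;0 0 0 0 0 0 1;0 0 -4 0 0 0 1;0 0 -4 0 0 0 1;0 0 -4 0 0 0 1';python3 -m inch '-2.55 -3.35 0 0 0 0 1;-2.55 -3.35 0 0 0 0 1;-2.55 -3.35 0 0 0 0 1;-2.55 -3.35 0 0 0 0 1;0 0 0 0 0 0 1;0 0 0 0 0 0 1'
python3 - <<'E'
from h import *
s=env.sense();p=env.get_image("wrist");cv2.imwrite("pics/w5.png",p["color"]);print(s["ee_pos"])
E
```

```text
time: 19.25
ee_pos: [0.5979, 0.074, 0.1649]
eef_rot: [-2.219, -2.223, 0.001]
ft_force: [0.3, -0.7, 0.1]
grip_width: 0.999
grip_force: 0.0
time: 19.85
ee_pos: [0.4644, -0.029, 0.164]
eef_rot: [2.22, 2.221, 0.0]
ft_force: [0.3, -0.5, 0.1]
grip_width: 0.997
grip_force: 0.0
[ 0.46435188 -0.02895442  0.16402978]
```

View pics/w5.png

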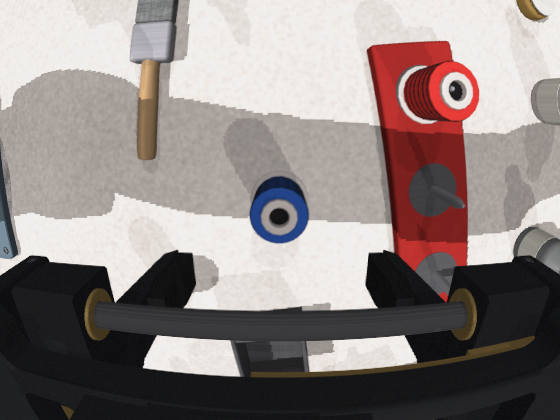

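The red spool is seated at (440,92) and the blue bore is at (279,217).

```bash
python3 - <<'E'
from h import *
s=env.sense();p=env.get_image("wrist");print(s["ee_pos"])
for q in((279,217,.064),(455,90,.084),(433,190,.02)):
    a=plane(*ray(p,q[:2],s),q[2]);print(a,(a-s["ee_pos"])*100)
E
```

```text
[ 0.46529125 -0.02802862  0.164151  ]
[ 0.46444954 -0.03099928  0.064     ] [ -0.08417082  -0.29706599 -10.01510037]
[0.59652782 0.07452211 0.084     ] [13.12365627 10.25507352 -8.01510037]
[ 0.61563611 -0.01701797  0.02      ] [ 15.0344856    1.10106509 -14.41510037]
```

```bash
python3 -m inch '-.25 -.05 4 0 0 0 1;0 0 4 0 0 0 1;0 0 4 0 0 0 1;0 0 2.1 0 0 0 1;0 0 0 0 0 0 1;0 0 0 0 0 0 -1;0 0 0 0 0 0 -1;0 0 0 0 0 0 -1;0 0 0 0 0 0 -1;0 0 0 0 0 0 -1;0 0 0 0 0 0 -1;0 0 0 0 0 0 -1' 25;python3 -m inch '0 0 0 0 0 0 -1;0 0 -4 0 0 0 -1;0 0 -4 0 0 0 -1;0 0 -4 0 0 0 -1;0 0 -1.5 0 0 0 -1;0 0 0 0 0 0 -1;0 0 0 0 0 0 -1'
```

```text
time: 21.15
ee_pos: [0.4641, -0.031, 0.0232]
eef_rot: [2.219, 2.223, -0.0]
ft_force: [-1.4, -0.5, 6.3]
grip_width: 0.537
grip_force: 25.0
time: 21.85
ee_pos: [0.4634, -0.0311, 0.1571]
eef_rot: [-2.219, -2.223, 0.001]
ft_force: [0.3, 0.8, -1.4]
grip_width: 0.542
grip_force: 25.0
```

```bash
python3 -m inch '.32 3.79 0 0 0 0 -1;.32 3.79 0 0 0 0 -1;.32 3.79 0 0 0 0 -1;.32 3.79 0 0 0 0 -1;0 0 0 0 0 0 -1;0 0 4 0 0 0 -1;0 0 2 0 0 0 -1;0 0 2 0 0 0 -1;0 0 2 0 0 0 -1;0 0 1.2 0 0 0 -1;0 0 0 0 0 0 -1;0 0 .2 0 0 0 -1'
```

```text
time: 23.05
ee_pos: [0.6149, -0.0176, 0.043]
eef_rot: [-2.218, -2.223, 0.001]
ft_force: [-0.2, -0.3, -1.2]
grip_width: 0.542
grip_force: 25.0
```

```bash
python3 -m inch '0 0 0 0 0 0 0;0 0 0 0 0 0 1;0 0 0 0 0 0 1;0 0 0 0 0 0 1;0 0 0 0 0 0 1;0 0 0 0 0 0 1;0 0 -4 0 0 0 1;0 0 -4 0 0 0 1;0 0 -4 0 0 0 1;0 0 -4 0 0 0 1';python3 -m inch '-4.2 -.1 0 0 0 0 1;-4.2 -.1 0 0 0 0 1;-4.2 -.1 0 0 0 0 1;-4.2 -.1 0 0 0 0 1;-4.2 -.1 0 0 0 0 1;-4.2 -.1 0 0 0 0 1;-4.2 -.1 0 0 0 0 1;0 0 0 0 0 0 1;0 0 0 0 0 0 1'
python3 - <<'E'
from h import *
s=env.sense();p=env.get_image("wrist");print(s["ee_pos"])
q=env.get_image("scene")
cv2.imwrite("pics/w6.png",p["color"])
cv2.imwrite("pics/s6.png",cv2.resize(q["color"][140:340,120:480],None,fx=2.2,fy=2.2,interpolation=cv2.INTER_CUBIC))
E
```

```text
time: 24.05
ee_pos: [0.6153, -0.0177, 0.2053]
eef_rot: [-2.219, -2.224, 0.0]
ft_force: [0.5, 0.0, 0.3]
grip_width: 1.002
grip_force: 0.0
time: 24.95
ee_pos: [0.6086, -0.3128, 0.2034]
eef_rot: [-2.222, -2.221, 0.0]
ft_force: [0.1, -0.0, 0.5]
grip_width: 0.998
grip_force: 0.0
[ 0.60859259 -0.31281823  0.2033582 ]
```

View pics/w6.png

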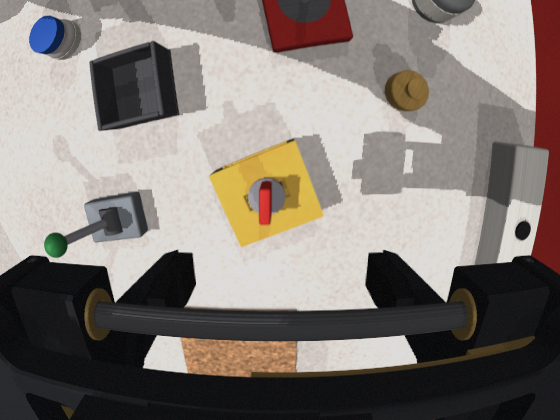

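View pics/s6.png

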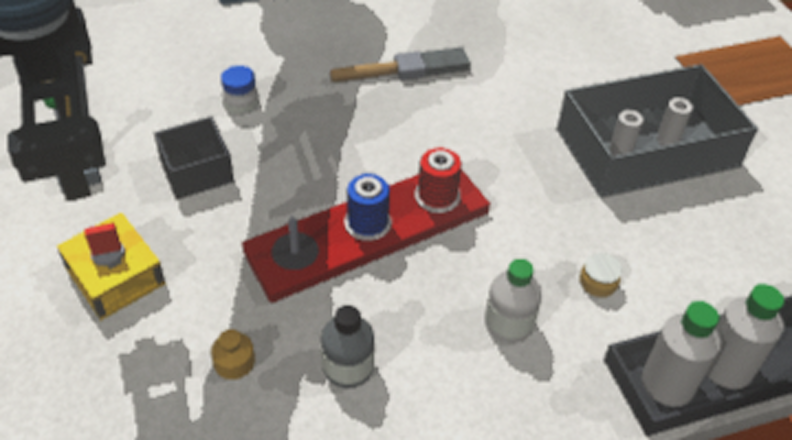

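Both spools are seated on their spindles and the cores are in the bin. In the wrist view the guard plate's corners are at (211,172), (294,140), (323,216) and (243,246), with its slot running (245,203)–(287,185). The red grip is near (265,203), roughly along image vertical.

```bash
python3 - <<'E'
from h import *
p=cv2.imread("pics/w6.png");cv2.imwrite("pics/w6c.png",cv2.resize(p[130:255,200:335],None,fx=4.5,fy=4.5,interpolation=cv2.INTER_CUBIC))
h=p.astype(int);m=((h[...,2]>110)&(h[...,1]<70)&(h[...,0]<70));m[:140]=0;m[250:]=0;m[:,:200]=0;m[:,330:]=0
v,u=np.nonzero(m);print(len(u));print(cv2.minAreaRect(np.c_[u,v].astype(np.float32)))
s=env.sense();w=env.get_image("wrist")
c=[plane(*ray(w,q,s),.042)[:2] for q in((211,172),(294,140),(323,216),(243,246))]
print(np.mean(c,0),np.linalg.norm(c[1]-c[0]),np.linalg.norm(c[2]-c[1]),[np.arctan2(*(b-a)[::-1]) for a,b in((c[0],c[1]),(c[3],c[2]),(c[2],c[1]),(c[3],c[0]))])
for q in((245,203),(287,185)):print(plane(*ray(w,q,s),.042))
E
```

```text
385
((264.5, 205.5), (35.0, 11.0), 90.0)
[ 0.59706422 -0.30892223] 0.0853961164470229 0.08013486006525913 [np.float64(0.36227562416311976), np.float64(0.38179291104739915), np.float64(1.9508594932150432), np.float64(1.935311100553288)]
[ 0.57501579 -0.3174036   0.042     ]
[ 0.61597846 -0.29941705  0.042     ]
```

View pics/w6c.png

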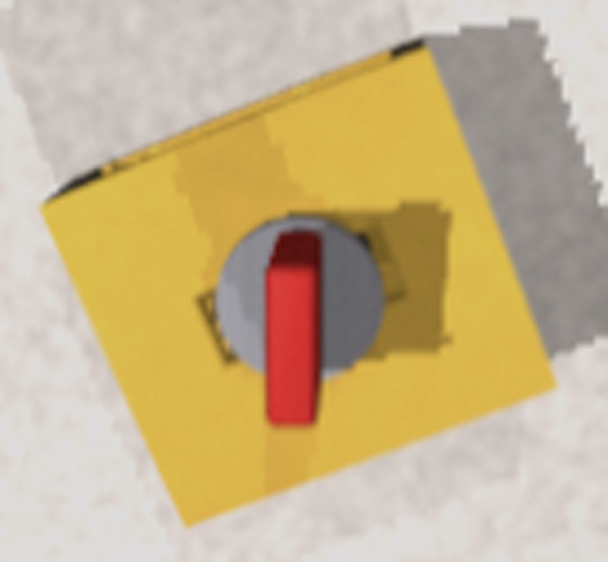

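The grip's long side lies along image vertical (key yaw about 1.57), and the slot yaw is about 0.37. So it has to turn +1.2 rad about tool z.

```bash
python3 - <<'E'
from h import *
s=env.sense();w=env.get_image("wrist");a=plane(*ray(w,(264.9,206.4),s),.085);print(s["ee_pos"],a,(a-s["ee_pos"])*100,s["joint_positions"].round(2))
E
```

```text
[ 0.60962109 -0.30959014  0.20378316] [ 0.59669937 -0.30890236  0.085     ] [ -1.29217166   0.06877767 -11.87831636] [ 0.69  0.67 -0.45  1.45  0.31  1.09  0.19]
```

```bash
python3 -m inch '.05 -1.25 0 0 0 0 .2;0 0 4 0 0 0 .2;0 0 4 0 0 0 .2;0 0 4 0 0 0 .2;0 0 1.9 0 0 0 .2;0 0 1 0 0 0 .2;0 0 0 0 0 0 -1;0 0 0 0 0 0 -1;0 0 0 0 0 0 -1;0 0 0 0 0 0 -1;0 0 0 0 0 0 -1;0 0 0 0 0 0 -1' 35;python3 -m inch '0 0 0 0 0 0 -1;0 0 0 0 0 0 -1;0 0 0 0 0 0 -1'
```

```text
time: 26.35
ee_pos: [0.5966, -0.3115, 0.0553]
eef_rot: [2.219, 2.223, -0.0]
ft_force: [-1.4, 0.5, 3.8]
grip_width: 0.109
grip_force: 35.0
time: 26.65
ee_pos: [0.5966, -0.3115, 0.0552]
eef_rot: [2.219, 2.223, -0.001]
ft_force: [-2.9, 0.1, 5.7]
grip_width: 0.106
grip_force: 35.0
```

```bash
python3 -m inch '0 0 0 0 0 .12 -1;0 0 0 0 0 .12 -1;0 0 0 0 0 .12 -1;0 0 0 0 0 .12 -1;0 0 0 0 0 .12 -1;0 0 0 0 0 0 -1'
```

```text
time: 27.25
ee_pos: [0.5972, -0.311, 0.0553]
eef_rot: [2.777, 1.467, 0.001]
ft_force: [-0.8, 0.6, 4.2]
grip_width: 0.109
grip_force: 35.0
```

Forces are low, so I'll finish the turn and test-lift.

```bash
python3 -m inch '0 0 0 0 0 .12 -1;0 0 0 0 0 .12 -1;0 0 0 0 0 .12 -1;0 0 0 0 0 .12 -1;0 0 0 0 0 .12 -1;0 0 0 0 0 0 -1';python3 -m inch '0 0 -1 0 0 0 -1;0 0 -1 0 0 0 -1;0 0 0 0 0 0 -1'
```

```text
time: 27.85
ee_pos: [0.5974, -0.3116, 0.0553]
eef_rot: [3.085, 0.585, 0.002]
ft_force: [0.1, 0.5, 5.1]
grip_width: 0.113
grip_force: 35.0
time: 28.15
ee_pos: [0.5973, -0.3114, 0.0763]
eef_rot: [3.086, 0.585, 0.003]
ft_force: [-0.3, 0.6, -0.6]
grip_width: 0.111
grip_force: 35.0
```

```bash
python3 -m inch '0 0 -3 0 0 0 -1;0 0 -4 0 0 0 -1;-2.2 -4 0 0 0 0 -1;-2.2 -4 0 0 0 0 -1;-2.2 -4 0 0 0 0 -1;-2.2 -4 0 0 0 0 -1;0 0 0 0 0 0 -1;0 0 0 0 0 0 -1'
python3 - <<'E'
from h import *
s=env.sense();p=env.get_image("wrist");cv2.imwrite("pics/w7.png",p["color"]);print(s["ee_pos"],s["grip_width"])
E
```

```text
time: 28.95
ee_pos: [0.4558, -0.1937, 0.145]
eef_rot: [-3.086, -0.586, 0.0]
ft_force: [1.3, -0.9, -0.3]
grip_width: 0.112
grip_force: 35.0
[ 0.45579582 -0.19368342  0.14495696] 0.11185983166906101
```

View pics/w7.png

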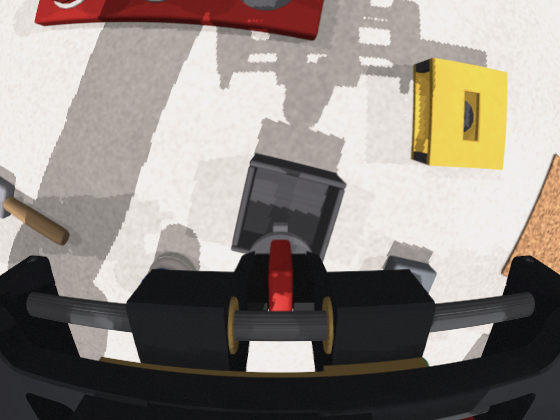

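The key is held upright. The pot's far rim corners are at (252,155) and (345,183), its left rim runs down to about (234,248), and the guard is empty.

```bash
python3 - <<'E'
from h import *
s=env.sense();w=env.get_image("wrist")
a,b,c=[plane(*ray(w,q,s),.05) for q in((252,155),(345,183),(234,248))];e=(b-a)[:2]
print(a,b,c,np.linalg.norm(e),np.linalg.norm(c-a))
n=np.array([-e[1],e[0]])/np.linalg.norm(e);n*=np.sign(n@(c-a)[:2])
m=((a+b)/2)[:2]+.038*n;d=np.r_[m-s["ee_pos"][:2],0];print(m,w2tool(s,d)*100,s["ee_pos"])
E
```

```text
[ 0.49315519 -0.15823976  0.05      ] [ 0.49919331 -0.23139311  0.05      ] [ 0.41819155 -0.17010729  0.05      ] 0.07340212223606202 0.07589721022730926
[ 0.45830304 -0.19794235] [-9.56198521e-03  3.60302919e-01  3.07936840e-04] [ 0.45707617 -0.19455328  0.1451666 ]
```

```bash
python3 -m inch '0 .35 0 0 0 0 -1;0 0 3 0 0 0 -1;0 0 3 0 0 0 -1;0 0 2 0 0 0 -1;0 0 1 0 0 0 -1;0 0 0 0 0 0 -1;0 0 0 0 0 0 -.5;0 0 0 0 0 0 -.3;0 0 0 0 0 0 -.3;0 0 0 0 0 0 -.3'; python3 -m inch '0 0 -2 0 0 0 -.3;0 0 -4 0 0 0 -.3;0 0 -4 0 0 0 -.3;0 0 -4 0 0 0 -.3;0 0 0 0 0 0 -.3'
python3 - <<'E'
from h import *
s=env.sense();p=env.get_image("wrist");q=env.get_image("side");print(s["ee_pos"],s["joint_positions"].round(2))
cv2.imwrite("pics/w8.png",np.hstack([cv2.resize(p["color"],(400,300)),cv2.resize(q["color"][110:290,280:520],(400,300))]))
r=[];A=env.get_image("scene")
for P in(A,q):
    h=cv2.cvtColor(P["color"],cv2.COLOR_BGR2HSV);m=cv2.inRange(h,(45,120,40),(80,255,255));n,l,st,ce=cv2.connectedComponentsWithStats(m)
    for i in range(1,n):
        if st[i,4]>25: print(P is A,ce[i].round(1),st[i,2:],plane(*ray(P,ce[i]),.092).round(3))
E
```

```text
time: 30.05
ee_pos: [0.4582, -0.1978, 0.0554]
eef_rot: [3.086, 0.582, 0.002]
ft_force: [0.4, -0.0, -0.4]
grip_width: 0.348
grip_force: 0.0
time: 30.55
ee_pos: [0.4609, -0.1988, 0.2001]
eef_rot: [3.082, 0.581, 0.013]
ft_force: [0.8, -0.0, 1.1]
grip_width: 0.349
grip_force: 0.0
[ 0.46094428 -0.19879646  0.20005357] [ 0.44  0.34 -0.15  1.96  0.07  0.84 -0.94]
True [539.6 256.9] [ 14  14 134] [0.881 0.503 0.092]
True [356.5 261.9] [10  9 70] [0.777 0.096 0.092]
True [468.4 275.1] [ 14  12 123] [0.878 0.317 0.092]
True [438.9 282.8] [ 15  12 128] [0.878 0.243 0.092]
False [439.3 172.7] [ 8  8 50] [ 0.383 -0.359  0.092]
False [130.1 189.4] [ 13  12 126] [0.939 0.194 0.092]
False [206.3 193.1] [ 9  9 66] [0.781 0.089 0.092]
False [103.2 202.1] [ 15  13 146] [0.939 0.267 0.092]
False [ 21.4 241. ] [ 18  15 207] [0.939 0.456 0.092]
```

View pics/w8.png

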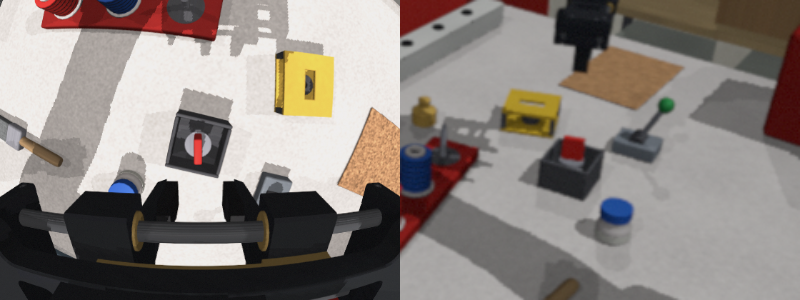

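The key stands in the pot and the grip shows clear of the rim. Next is the lever: the ball is near (145,185) in the scene view and (439,173) in the side view, with the housing at about (153,214) and (422,199).

```bash
python3 - <<'E'
from h import *
A=env.get_image("scene");B=env.get_image("side");w=env.get_image("wrist");s=env.sense()
ball=tri([ray(A,(145,185)),ray(B,(439.3,172.7))]);hs=[plane(*ray(A,(153,214)),.015),plane(*ray(B,(422,199)),.015)]
s0={"ee_pos":np.array([.6096,-.3096,.2038]),"eef_rot":np.array([-2.2215,-2.2215,0])}
b0=plane(*ray(w,(56,245),s0),.092)
c=[plane(*ray(w,q,s0),.025) for q in((86,203),(139,193),(147,237),(94,243))]
print(ball,b0,hs,np.mean(c,0),np.array(c))
for n,P in(("scene",A),("side",B)):
    for q in env.regions_of("run_lever_base",P)[:2]: print(n,q["score"],q["extent"])
E
```

```text
[ 0.38139381 -0.34774011  0.09537729] [ 0.38022961 -0.34639392  0.092     ] [array([ 0.41619925, -0.34540342,  0.015     ]), array([ 0.40597316, -0.3321329 ,  0.015     ])] [ 0.42071986 -0.33981055  0.025     ] [[ 0.38264308 -0.31976979  0.025     ]
 [ 0.45609683 -0.30937235  0.025     ]
 [ 0.45950045 -0.36031409  0.025     ]
 [ 0.38463907 -0.36978597  0.025     ]]
scene 0.59 [150.5, 205.8, 21.8, 46.3]
side 0.69 [380.9, 211.2, 43.9, 32.3]
side 0.61 [424.6, 191.2, 37.2, 36.5]
```

```bash
python3 - <<'E'
from h import *
A=env.get_image("scene");B=env.get_image("side")
for q in((94,180),(80,195),(30,200)):print(plane(*ray(A,q),0))
for q in((505,187),(560,208)):print(plane(*ray(B,q),0))
s=env.sense();t=np.array([.332,-.356,.2]);print(s["ee_pos"],w2tool(s,t-s["ee_pos"])*100,w2tool(s,np.array([.987,.16,0])))
E
```

```text
[ 0.20113026 -0.51318867  0.        ]
[ 0.26078522 -0.54971712  0.        ]
[ 0.24342235 -0.68712614  0.        ]
[ 0.25605959 -0.56460181  0.        ]
[ 0.10685026 -0.54410018  0.        ]
[ 0.45728539 -0.19736253  0.19397867] [-17.44857173  10.20686235  -0.593818  ] [ 0.97743815  0.21067053 -0.0012585 ]
```

```bash
python3 -m inch '-3.5 2.04 0 0 0 0 -1;-3.5 2.04 0 0 0 0 -1;-3.5 2.04 0 0 0 0 -1;-3.5 2.04 0 0 0 0 -1;-3.5 2.04 0 0 0 0 -1;0 0 4 0 0 0 -1;0 0 4 0 0 0 -1;0 0 3.6 0 0 0 -1;0 0 0 0 0 0 -1;1.95 .42 0 0 0 0 -1;1.95 .42 0 0 0 0 -1;0 0 0 0 0 0 -1';python3 -m inch '1.5 .32 0 0 0 0 -1;1.5 .32 0 0 0 0 -1;1 .2 0 0 0 0 -1;0 0 0 0 0 0 -1'
python3 - <<'E'
from h import *
A=env.get_image("scene");h=cv2.cvtColor(A["color"],cv2.COLOR_BGR2HSV);m=cv2.inRange(h,(45,120,40),(80,255,255));m[:,300:]=0
n,l,st,ce=cv2.connectedComponentsWithStats(m);[print(ce[i],st[i,4],plane(*ray(A,ce[i]),.097)) for i in range(1,n) if st[i,4]>8];print(env.sense()["ft_force"])
E
```

```text
time: 32.25
ee_pos: [0.3747, -0.3501, 0.0805]
eef_rot: [3.084, 0.587, 0.005]
ft_force: [0.5, 0.9, 0.0]
grip_width: 0.007
grip_force: 0.0
time: 32.65
ee_pos: [0.4136, -0.3424, 0.0789]
eef_rot: [3.086, 0.586, 0.002]
ft_force: [0.3, 0.1, -0.5]
grip_width: 0.003
grip_force: 0.0
[146.94444444 197.27777778] 18 [ 0.43702787 -0.343023    0.097     ]
[ 0.12660373 -0.51547245  0.20218098]
```

```bash
python3 -m inch '1 .2 0 0 0 0 -1;1 .2 0 0 0 0 -1;0 0 0 0 0 0 -1';python3 -m inch '.4 .1 0 0 0 0 -1;.3 .1 0 0 0 0 -1;0 0 0 0 0 0 -1'
```

```text
time: 33.0
ee_pos: [0.4267, -0.3407, 0.078]
eef_rot: [-3.085, -0.577, 0.014]
ft_force: [-13.2, -1.6, 5.0]
grip_width: 0.003
grip_force: 6.4
time: 33.3
ee_pos: [0.4278, -0.3412, 0.0774]
eef_rot: [-3.084, -0.571, 0.028]
ft_force: [-25.8, -4.5, 13.5]
grip_width: 0.006
grip_force: 12.7
```

At the end stop. I'll back off, lift clear and check.

```bash
python3 -m inch '-2 -.4 0 0 0 0 -1;-2 -.4 0 0 0 0 -1;0 0 -4 0 0 0 -1;0 0 -4 0 0 0 -1;0 0 -4 0 0 0 -1;-3 2 0 0 0 0 -1;0 0 0 0 0 0 -1'
python3 - <<'E'
from h import *
A=env.get_image("scene");B=env.get_image("side");s=env.sense();print(s["ee_pos"],s["time"])
r=[]
for P,sl in((A,slice(100,220)),(B,slice(380,480))):
    h=cv2.cvtColor(P["color"],cv2.COLOR_BGR2HSV);m=cv2.inRange(h,(45,120,40),(80,255,255));k=np.zeros_like(m);k[:,sl]=m[:,sl]
    n,l,st,ce=cv2.connectedComponentsWithStats(k);i=1+st[1:,4].argmax() if n>1 else None
    if i: print(ce[i],st[i,4]);r.append(ray(P,ce[i]))
if len(r)==2: print(tri(r))
a=A["color"][150:300,120:480];b=B["color"][120:345,90:480]
cv2.imwrite("pics/end.png",np.vstack([cv2.resize(a,(700,290)),cv2.resize(b,(530,305))[:, :] if 0 else cv2.copyMakeBorder(cv2.resize(b,(530,305)),0,0,0,170,0)]))
E
```

```text
time: 34.0
ee_pos: [0.3763, -0.3797, 0.2003]
eef_rot: [3.085, 0.574, 0.0]
ft_force: [-0.5, -0.1, -0.8]
grip_width: 0.005
grip_force: 0.0
[ 0.37791093 -0.37590184  0.19874188] 34.1
[149.5 198. ] 2
[412.5        167.16666667] 48
[ 0.44650785 -0.33491783  0.0986272 ]
```

View pics/end.png

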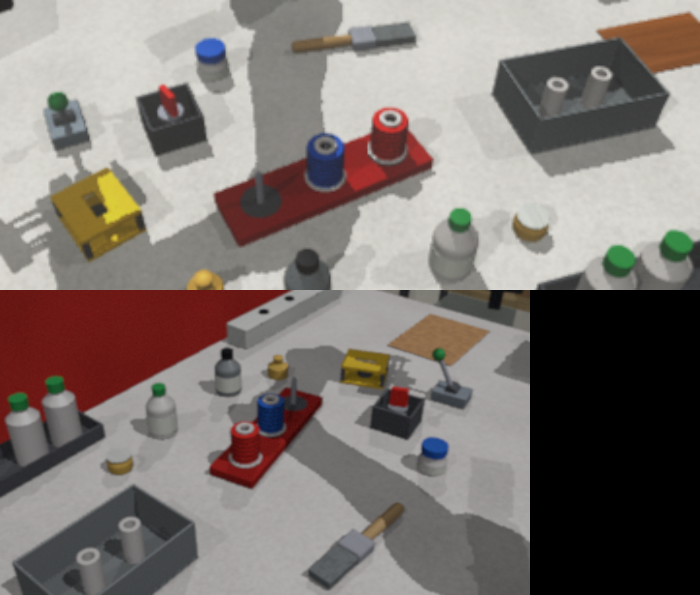

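The final view shows both spools seated, the cores in the bin, the key in the pot, the bottles upright and the lever leaning to +x (ball at about (149,202) in the scene view). I'll check its angle.

```bash
python3 - <<'E'
from h import *
A=env.get_image("scene");B=env.get_image("side")
h=cv2.cvtColor(A["color"],cv2.COLOR_BGR2HSV)[190:212,138:162];m=cv2.inRange(h,(45,80,15),(85,255,255));v,u=np.nonzero(m);c=(u.mean()+138,v.mean()+190)
b=tri([ray(A,c),ray(B,(412.5,167.2))]);print(c,len(u),b)
d=np.array([.987,.16])
for b0 in((.381,-.347),):print("travel",(b[:2]-b0)@d, "angle", np.arcsin(((b[:2]-b0)@d-.0384)/.08)+.5)
E
```

```text
(np.float64(148.8421052631579), np.float64(201.66666666666666)) 57 [ 0.45040455 -0.34001833  0.09311059]
travel 0.06961935614965298 angle 0.9008943657620145
```

```bash
python3 -c "
from h import *
print(env.finish_job())"
```

```text
the job is handed in; nothing more can be done
None
```

The job is handed in, with no verdict returned: both spent cores are in the bin, the red and blue spools are seated on their own spindles, the key stands in the pot, and the run lever is thrown against its end stop (images put it at about 0.90 rad, limit 0.85); no dye bottle was knocked over.

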